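# Stack the tiered dish set on its stand

## Task

Assemble the tiered dish set on the terracotta stand, from the bottom up: first the brown dish, then the green, then the white, and last the ochre lid, each turned so that its outline matches the piece below and its foot drops fully home. Keep the pieces upright, and leave the blue dish, the bowl, the jar and the vase where they stand.

Things in the scene. Friction and masses are not known exactly. Their poses are not given: they have to be found in the camera images.
- stand: unglazed terracotta stand, fixed to the table: oblong low block 120 x 76 mm, 20 mm high, with an oblong recess 94 x 50 mm, 10 mm deep, in its top. Origin: centre of its underside; x along the long side, z up. A dish seated in it has its origin 12 mm above this one.
- brown_dish: dark brown oblong glazed dish, open on top, straight sides 44 mm long, semicircular ends: 104 x 60 mm, 42 mm high, 0.22 kg, walls 5 mm, inner floor 14 mm up, mouth 94 x 50 mm. Bare clay foot below, 84 x 40 mm, same outline, 8 mm high. Origin: centre of the foot's underside; x along the long side (half a turn looks and fits the same), z up. Grip across the 60 mm width, low on the straight sides.
- green_dish: green dish, same shape, size and axes as the brown one. A dish's foot enters the mouth of the dish below (or the stand's recess) with 5 mm play all round until its shoulder, 8 mm up, rests on the rim below: origins of stacked dishes are then 34 mm apart in height.
- white_dish: white dish, same shape and size and axes as the brown one.
- lid: ochre-yellow oblong lid, about 0.17 kg: plate 104 x 60 mm, 8 mm thick, over a foot like the dishes' (84 x 40 mm, 8 mm high), on which it lies; on top a grip bar 40 mm long (along x), 14 mm wide, 28 mm high. Total height 44 mm. Origin: centre of the underside of the foot; x along the long side, z up. Seated on a dish, its origin is 34 mm above the dish's.
- blue_dish: dark blue dish, same shape and size and axes as the brown one; it belongs to another set and stays where it is.
- bowl: loose round pale mint-green bowl, 104 mm across the rim, 55 mm high; origin centre of its underside. Not needed.
- jar: loose red jar with black cap, 60 mm across, 85 mm high; origin centre of its underside. Not needed.
- vase: loose round grey vase, 68 mm across, 90 mm high; origin centre of its underside. Not needed.
Mind the look-alikes: they are no part of the job. There is more than one size of the white_dish; the job needs the middle-sized.

How it is judged (in metres and radians):
On the way, in this order (a step that is already met when the one before it is completed fails the run):
1. the brown dish is seated in the stand (horizontal distance between brown_dish and stand below 0.009 m and z of brown_dish in the frame of stand between 0.009 and 0.015 m and angle between the x axis of brown_dish and the x axis of stand, either way round below 0.25 rad and angle between brown_dish's own z axis and vertical below 0.08 rad), for 0.2 s.
2. the green dish is nested on the brown one (horizontal distance between green_dish and brown_dish below 0.009 m and z of green_dish in the frame of brown_dish between 0.031 and 0.037 m and angle between the x axis of green_dish and the x axis of brown_dish, either way round below 0.25 rad and angle between green_dish's own z axis and vertical below 0.08 rad), for 0.2 s.
3. the white dish is nested on the green one (horizontal distance between white_dish and green_dish below 0.009 m and z of white_dish in the frame of green_dish between 0.031 and 0.037 m and angle between the x axis of white_dish and the x axis of green_dish, either way round below 0.25 rad and angle between white_dish's own z axis and vertical below 0.08 rad), for 0.2 s.
4. the ochre lid is seated on the white dish (horizontal distance between lid and white_dish below 0.009 m and z of lid in the frame of white_dish between 0.031 and 0.037 m and angle between the x axis of lid and the x axis of white_dish, either way round below 0.25 rad and angle between lid's own z axis and vertical below 0.08 rad), for 0.2 s.
At the end, for the whole second after the job is handed in: Stand, brown, green, white and lid are stacked in this order, each seated fully in the one below (height within 3 mm, centres within 9 mm, long axes within 0.25 rad, upright within 0.08 rad), released and at rest (all of step 1 and all of step 2 and all of step 3 and all of step 4 and linear speed of each of brown_dish, green_dish, white_dish, lid below 0.02 m/s and angular speed of each of brown_dish, green_dish, white_dish, lid below 0.2 rad/s); the robot touches nothing.
It fails at once if the blue dish, bowl, jar or vase is moved more than 30 mm (distance of any of blue_dish, bowl, jar, vase from where it was at the start of the episode above 0.03 m).
It fails at once if a piece of the set is tipped more than 45 degrees (angle between any of brown_dish, green_dish, white_dish, lid's own z axis and vertical above 0.785 rad).
It also fails if it takes over 112 s, if anything falls off the work surface, if the arm or the gripper's body presses on something with over 40 N, if the wrist force passes 120 N, or if a joint passes its speed limit or range.

## Robot

A 6-joint arm with a two-finger parallel gripper is mounted at the origin on the work surface. World frame = base frame: x ahead of the robot, y to its left, z up, the work surface at z = 0. Lengths are in mm, angles in degrees, forces in N, time in s.
With the tool pointing down it reaches from about 300 to 850 mm from the base axis. Payload 4.2 kg.
Tool frame: the origin (TCP) lies between the finger pads; the fingertips stand 22 mm ahead of it and the grasp point (between the pads) lies 3 mm ahead of it; z points along the fingers, y is the direction in which the jaws open and shut (so a half turn about z gives the same grasp; the last joint's range is limited). The gripper opens to 91 mm and grips with 3 to 60 N. Pads are 32 mm wide; open, the fingers measure 118 mm over their backs; the gripper's body (76 mm by 178 mm) begins 60 mm behind the grasp point.
Start: joints at [-76.089, 18.312, 89.639, -0, 72.044, -1.146], TCP at [149.379, -555.272, 235.976] pointing down, gripper open.
Joint ranges: [-177.97, 177.97], [-48.28, 115.42], [12.27, 149.76], [-77.06, 257.06], [2.81, 150.46], [-146.56, 146.56]. Speed limits (degrees/s): [147.25, 147.25, 180, 180, 180, 180].

## Interface

Orientations are given as [roll, pitch, yaw] about the fixed x, y, z axes, in that order (R = Rz(yaw) Ry(pitch) Rx(roll)).
In Python, from workcell import telemetry, cams, env gives the robot as it stands.
- The arm moves only by the shell command python3 -m inch 'ROWS' [FORCE]. ROWS is JSON, a list of rows, each an object of numbers: "x", "y", "z": the shift along the tool's x, y, z in cm; "yaw": the turn about the tool's z in units of 5 degrees (1.0 is 5 degrees); "gripper": the gripper's target within -1 to 1 (fully open at 1, half-way at 0, shut at -1). A call has 1 to 12 rows; each row shifts and turns the commanded pose from where the row before left it, along the tool's axes as they then stand; what a row does not reach is not made up. A row lasts 1/12 s, in which the tool goes at most 41.7 mm and 7.16 degrees, less where a joint would pass 70% of its speed; a pose out of reach is approached as far as the arm can. A call is refused whole if a number of a shift passes 4.17 or a number of a turn 1, either way. A call with a gripper value outside its range is refused whole. The fingers move at their own pace and stop on an object; FORCE is the grip in N (left out, the last holds). Time passes only in rows, so rows that do not move let the fingers close. It gives the time, the measured TCP pose, the force and the opening at its end, in the units of the state.
- telemetry.state(): the state, without advancing time (a new reading comes with each control period).
- cams.grab_frame(name): name is "scene" or "side" or "wrist"; returns a dict with "pixels" (400x640x3 uint8, red, green, blue), "mtx" (3x3 intrinsics, pixels), "rvec" (rotation vector, rad) and "tvec" (3), from world to camera coordinates, as OpenCV has them. Camera axes: x right, y down, z forward; pixel columns grow to the right and rows downward; lengths in mm; the calibration is good to about 2 mm. A picture is of the moment at which its call begins. There is no depth.
- env.job_done(): hands the job in, once; it reports no verdict.
The state is a dict: "time_s": time; "qpos": joint angles; "qvel": joint speeds; "effort": joint torques, N m; "ee_pos": TCP position; "ee_rot": TCP orientation; "force": force on the tool from outside, world axes, zero at the start; "torque": the same for the moment, N m; "gripper_width": finger opening in mm.
Only numpy, scipy, OpenCV 4.12 (cv2) and the standard library are available. Lean on these libraries where they do the work, as an engineer would, in place of code of your own. Each camera call takes 0.05 s, during which the arm holds its last target. There are 200 camera calls.

## Working session

There is one attempt and no reset: what is moved stays moved. The work goes in short steps, Python scripts to look and compute and a shell command to move; the robot and the scene stay as the last step left them, time stands still between calls to the robot, and variables do not carry over. Pictures are saved under pics/ and viewed, about 12 in all and at most 16, crops included, and the job is handed in when it is done.

```bash
ls; mkdir -p pics
python3 - <<'E'
from workcell import telemetry,cams,env
import cv2,numpy as np
print(telemetry.state())
for n in ["scene","side"]:
    f=cams.grab_frame(n); cv2.imwrite(f"pics/{n}0.png",f["pixels"][...,::-1]); np.savez(f"pics/{n}0.npz",**f)
    R=cv2.Rodrigues(np.array(f["rvec"]))[0]; print(n,-R.T@np.array(f["tvec"]).ravel(),R[2])
E
```

```text
pics
{'time_s': 0.0, 'qpos': array([-7.60891534e+01,  1.83516525e+01,  8.97061639e+01, -3.30713397e-03,
        7.20425407e+01, -1.14605092e+00]), 'qvel': array([ 0.02992537, -0.14370605, -0.13686511, -0.13644144,  0.17631587,
        0.01072163]), 'effort': array([-6.62673619e-05, -4.12459302e+01, -2.31978106e+01,  7.26088788e-02,
        4.57234879e-02, -1.34816050e-04]), 'ee_pos': array([ 149.24496133, -554.81875348,  235.12176386]), 'ee_rot': array([-1.79899600e+02,  1.13636658e-03,  1.50579209e+01]), 'force': array([-0.47399567, -0.317077  ,  0.52107611]), 'torque': array([-0.00411784, -0.03332676,  0.03831542]), 'gripper_width': 91.34396045048506}
scene [1079.49628079  436.52848219 1036.10638589] [-0.45641305 -0.3874272  -0.80099144]
side [ 219.40480263 1009.20544945  897.24838372] [ 0.20258244 -0.76748373 -0.60821795]
```

View pics/scene0.png

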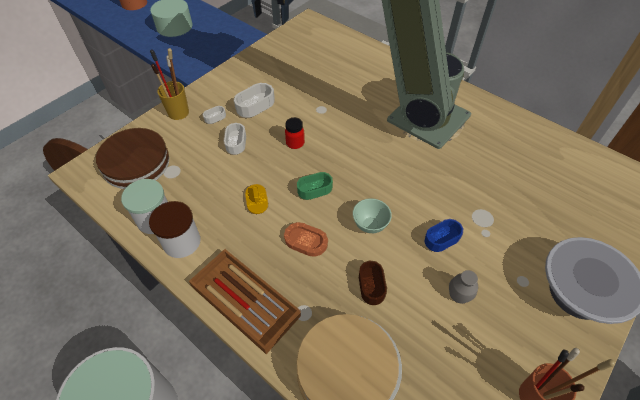

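View pics/side0.png

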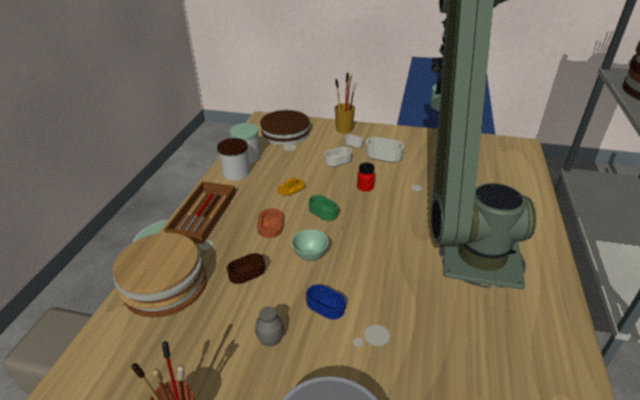

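The scene view shows brown dish (372,282), stand (306,239), lid (257,199) and green dish (314,186). There are three white dishes: small (215,115), middle (234,138) and big (253,99). The one at (234,138) is the middle size, pending measurement. Not to be touched: bowl (371,216), jar (294,133), vase (463,287), blue dish (444,235).

```bash
cat > h.py <<'E'
import cv2,numpy as np
from workcell import telemetry,cams,env
def cam(f):
    R=cv2.Rodrigues(np.array(f["rvec"],float))[0]; t=np.array(f["tvec"],float).ravel()
    return np.array(f["mtx"],float),R,t
def cast(f,uv,z):
    K,R,t=cam(f); uv=np.asarray(uv,float).reshape(-1,2)
    d=np.c_[uv,np.ones(len(uv))]@np.linalg.inv(K).T@R; c=-R.T@t
    return (c+d*((z-c[2])/d[:,2])[:,None])[:,:2]
HSV={'stand':((4,100,120),(12,190,255)),'brown':((0,80,15),(14,255,110)),'green':((65,120,40),(85,255,200)),
 'lid':((18,180,90),(28,255,255)),'blue':((108,150,40),(125,255,255)),'white':((0,0,110),(179,28,255)),
 'mint':((65,30,90),(85,110,255)),'red':((0,200,80),(4,255,255)),'grey':((0,0,40),(179,30,150))}
def blobs(f,name,amin=80):
    lo,hi=HSV[name]; m=cv2.inRange(cv2.cvtColor(f["pixels"],cv2.COLOR_RGB2HSV),lo,hi)
    m=cv2.morphologyEx(m,cv2.MORPH_CLOSE,np.ones((5,5)))
    cs=[c for c in cv2.findContours(m,cv2.RETR_EXTERNAL,cv2.CHAIN_APPROX_NONE)[0] if cv2.contourArea(c)>amin]
    return sorted(cs,key=cv2.contourArea,reverse=True)
def rect(f,c,z):
    p=cast(f,c.reshape(-1,2),z); (x,y),(w,h),a=cv2.minAreaRect(p.astype(np.float32))
    if h>w: w,h,a=h,w,a+90
    return np.round([x,y,w,h,(a+90)%180-90],1)
E
python3 - <<'E'
from h import *
for n in ["scene","side"]:
    f=dict(np.load(f"pics/{n}0.npz")); print(n)
    for k in HSV:
        for c in blobs(f,k)[:7]:
            x,y=c.reshape(-1,2).mean(0)
            r=rect(f,c,20); 
            if r[0]<900 and r[2]<260: print(k,(int(x),int(y)),r)
f=dict(np.load("pics/scene0.npz"))["pixels"][80:170,185:305,::-1]
cv2.imwrite("pics/w.png",cv2.resize(f,None,fx=6,fy=6,interpolation=cv2.INTER_CUBIC))
E
```

```text
scene
stand (305, 238) [628.2   3.2 124.8  84.9 -75.4]
stand (135, 3) [  223.1 -1298.8    84.     69.5   -50.3]
stand (539, 379) [566.6 629.7  86.4  33.5  11.4]
brown (132, 156) [ 743.8 -601.1  235.3  207.7   61.8]
brown (558, 381) [544.3 657.4 186.   83.2 -50. ]
brown (170, 219) [ 817.9 -320.7  122.6  113.2   73.4]
brown (371, 282) [616.4 213.4 117.6  64.4  44. ]
brown (62, 151) [ 873.9 -788.6  122.9  109.6   89.9]
green (313, 185) [476.3 -93.9 105.1  81.  -33.4]
lid (173, 98) [ 494.9 -697.8  198.1   84.2   69.4]
lid (256, 198) [ 617.5 -191.3  104.9   59.1   53. ]
blue (443, 234) [382.7 277.9 120.3  71.1 -20.4]
white (597, 281) [252.8 625.4 236.8 216.2  17. ]
white (254, 99) [ 321.1 -491.9  165.9  126.    -8.6]
white (181, 240) [ 840.8 -239.5  100.3   91.4  -14.8]
mint (142, 196) [ 818.9 -446.5  122.5  110.8   85. ]
mint (371, 215) [453.2  91.3 104.1 104.1  -8.7]
red (294, 138) [ 373.6 -263.9   81.1   57.9   44.6]
red (231, 293) [862.  -33.6 116.1  11.1  89.9]
grey (463, 286) [481.  394.7  94.   62.7  -8.7]
grey (138, 175) [ 777.7 -522.2  183.6   79.6  -24.3]
side
stand (269, 222) [620.2  12.2 138.7  72.5 -72.8]
brown (284, 125) [ 760.7 -606.3  259.7  199.2  -75.5]
brown (245, 267) [617.8 209.7 109.   90.9  38.5]
brown (171, 384) [645.8 552.5  98.8  90.9 -76.5]
brown (172, 298) [760.5 339.6 220.1 107.   57.3]
green (322, 207) [478.3 -97.2 120.6  80.1 -30.6]
lid (290, 186) [ 607.5 -183.   100.9   71.1   68.3]
blue (325, 301) [387.1 274.2 113.   79.1 -20.6]
mint (309, 243) [474.2  82.2 118.2  98.1 -77. ]
red (364, 180) [ 369.  -270.9  107.7   52.   -82. ]
grey (329, 391) [326.  499.7 190.2  51.8  13.5]
grey (502, 255) [-34.6  10.1 227.3 147.9  85.1]
grey (269, 326) [497.  379.2 107.   61.  -76.2]
```

View pics/w.png

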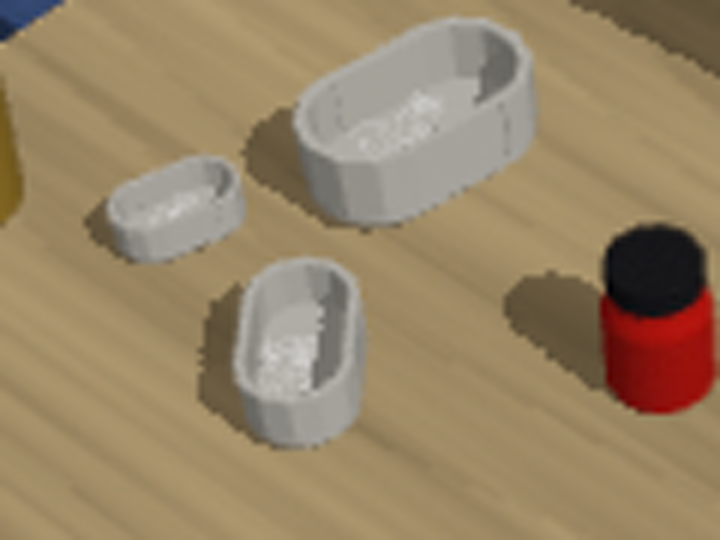

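The crop shows the small white dish at (214,115), the big one at (253,100) and the middle one at (235,138). Middle-sized is the one wanted, so (235,138). I'm moving to the brown dish at about (617,211) with its axis near 42°, and will look with the wrist camera there.

```bash
cat >> h.py <<'E'
def go(x,y,z,yaw):
    "shift (cm, in the present tool axes) and turn (units) to a TCP pose, tool down"
    from scipy.spatial.transform import Rotation as Ro
    s=telemetry.state(); R=Ro.from_euler('xyz',s['ee_rot'],degrees=True).as_matrix()
    d=R.T@(np.array([x,y,z])-s['ee_pos'])/10; dy=-((yaw-s['ee_rot'][2]+90)%180-90)/5
    print('t',round(s['time_s'],2),'pose',s['ee_pos'].round(1),s['ee_rot'].round(1),'w',round(s['gripper_width'],1),'q6',s['qpos'][5].round(),'F',s['force'].round(1))
    print('shift cm',d.round(2),'turn',round(dy,2),'rows',round(np.linalg.norm(d)/4.1,1))
E
python3 -m inch '[{"x":2.95,"y":-2.81},{"x":2.95,"y":-2.81},{"x":2.95,"y":-2.81},{"x":2.95,"y":-2.81},{"x":2.95,"y":-2.81},{"x":2.95,"y":-2.81},{"x":2.95,"y":-2.81},{"x":2.95,"y":-2.81},{"x":2.95,"y":-2.81},{"x":2.95,"y":-2.81},{"x":2.95,"y":-2.81},{"x":2.95,"y":-2.81}]'
python3 -m inch '[{"x":2.95,"y":-2.81},{"x":2.95,"y":-2.81},{"x":2.95,"y":-2.81},{"x":2.95,"y":-2.81},{"x":2.95,"y":-2.81},{"x":2.95,"y":-2.81},{"x":2.95,"y":-2.81},{"x":2.95,"y":-2.81},{"x":2.95,"y":-2.81},{"x":2.95,"y":-2.81}]'
python3 -m inch '[{"yaw":-0.9},{"yaw":-0.9},{"yaw":-0.9},{"yaw":-0.9},{"yaw":-0.9},{"yaw":-0.9},{},{}]'
python3 - <<'E'
from h import *
go(617,211,235,42)
f=cams.grab_frame("wrist"); np.savez("pics/wr1.npz",**f); cv2.imwrite("pics/wr1.png",f["pixels"][...,::-1])
for c in blobs(f,'brown',500): print(rect(f,c,42),c.reshape(-1,2).mean(0))
K,R,t=cam(f);print(-R.T@t,R[2])
E
```

```text
t 0.1 pose [ 149.3 -554.9  235.2] [-179.9   -0.    15.1] w 91.1 q6 -1.0 F [-0.7  0.4  0.3]
shift cm [ 65.06 -61.8    0.12] turn -5.39 rows 21.9
[ 404.5 -771.3   96.3   12.9  -75. ] [578.00507614   4.65482234]
[ 229.97380761 -534.54529689  383.15617527] [-0.28107815 -0.07395281 -0.95683126]invalid input
invalid input
invalid input
```

View pics/wr1.png

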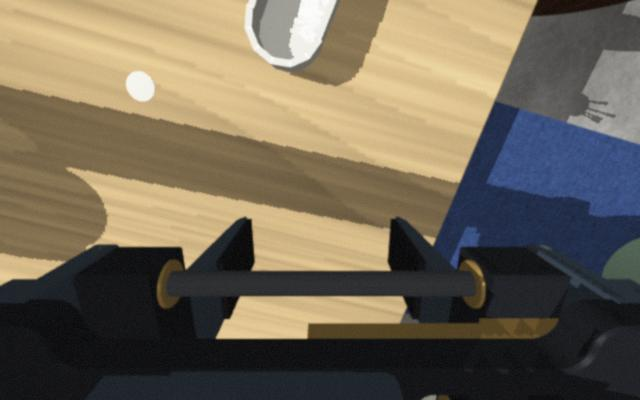

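The move was refused, probably because every row needs every key. The wrist camera sits about 80 mm ahead along tool x; the fingers show at (245,260) and (395,260).

```bash
python3 -m inch '[{"x":2.95,"y":-2.81,"z":0,"yaw":0,"gripper":1},{"x":2.95,"y":-2.81,"z":0,"yaw":0,"gripper":1},{"x":2.95,"y":-2.81,"z":0,"yaw":0,"gripper":1},{"x":2.95,"y":-2.81,"z":0,"yaw":0,"gripper":1},{"x":2.95,"y":-2.81,"z":0,"yaw":0,"gripper":1},{"x":2.95,"y":-2.81,"z":0,"yaw":0,"gripper":1},{"x":2.95,"y":-2.81,"z":0,"yaw":0,"gripper":1},{"x":2.95,"y":-2.81,"z":0,"yaw":0,"gripper":1},{"x":2.95,"y":-2.81,"z":0,"yaw":0,"gripper":1},{"x":2.95,"y":-2.81,"z":0,"yaw":0,"gripper":1},{"x":2.95,"y":-2.81,"z":0,"yaw":0,"gripper":1},{"x":2.95,"y":-2.81,"z":0,"yaw":0,"gripper":1}]'
```

```text
time_s: 1.15
ee_pos: [404.0, -135.7, 236.0]
ee_rot: [180.0, -0.0, 15.1]
force: [-0.0, -1.1, -0.2]
gripper_width: 90.9
```

```bash
python3 -m inch '[{"x":2.81,"y":-3.04,"z":0,"yaw":0,"gripper":1},{"x":2.81,"y":-3.04,"z":0,"yaw":0,"gripper":1},{"x":2.81,"y":-3.04,"z":0,"yaw":0,"gripper":1},{"x":2.81,"y":-3.04,"z":0,"yaw":0,"gripper":1},{"x":2.81,"y":-3.04,"z":0,"yaw":0,"gripper":1},{"x":2.81,"y":-3.04,"z":0,"yaw":0,"gripper":1},{"x":2.81,"y":-3.04,"z":0,"yaw":0,"gripper":1},{"x":2.81,"y":-3.04,"z":0,"yaw":0,"gripper":1}]'
python3 -m inch '[{"x":0,"y":0,"z":0,"yaw":-0.9,"gripper":1},{"x":0,"y":0,"z":0,"yaw":-0.9,"gripper":1},{"x":0,"y":0,"z":0,"yaw":-0.9,"gripper":1},{"x":0,"y":0,"z":0,"yaw":-0.9,"gripper":1},{"x":0,"y":0,"z":0,"yaw":-0.9,"gripper":1},{"x":0,"y":0,"z":0,"yaw":-0.9,"gripper":1},{"x":0,"y":0,"z":0,"yaw":0,"gripper":1},{"x":0,"y":0,"z":0,"yaw":0,"gripper":1}]'
python3 - <<'E'
from h import *
f=cams.grab_frame("wrist"); np.savez("pics/wr1.npz",**f); cv2.imwrite("pics/wr1.png",f["pixels"][...,::-1])
for c in blobs(f,'brown',500): print(rect(f,c,42),rect(f,c,25),c.reshape(-1,2).mean(0))
for n in ['stand','brown','green','lid','white']:
  for c in blobs(f,n,500): print(n,c.reshape(-1,2).mean(0),rect(f,c,20),rect(f,c,42))
go(617,211,235,42)
E
```

```text
time_s: 1.82
ee_pos: [557.9, 157.7, 235.6]
ee_rot: [180.0, 0.0, 15.1]
force: [0.5, -0.5, 0.8]
gripper_width: 91.4
time_s: 2.48
ee_pos: [557.4, 155.5, 235.6]
ee_rot: [-180.0, 0.0, 41.9]
force: [0.2, 0.0, 0.6]
gripper_width: 91.5
[818.7   9.4 257.   93.1  90. ] [ 8.286e+02 -6.000e-01  2.698e+02  9.770e+01  9.000e+01] [527.09861933  86.1183432 ]
[619.9 214.4 104.   59.9  44.8] [619.9 214.6 109.2  62.9  44.8] [318.28634361 107.36123348]
[888.1  19.6 148.5  23.4  90. ] [901.4  10.1 155.9  24.6  90. ] [609.67521368  42.8034188 ]
[823.8  12.  176.   31.1 -89.1] [833.9   2.2 184.8  32.6 -89.1] [567.42574257  92.36831683]
[736.  232.3 125.7  24.2 -48.1] [741.7 233.5 131.9  25.4 -48.1] [376.94086022  10.44892473]
[ 824.7 -105.6   61.8   24.2    0.9] [ 834.9 -121.3   64.8   25.4    0.9] [620.29508197 161.24590164]
stand [571.4527027   80.55855856] [846.2  -9.  271.1  95.5  90. ] [832.5   4.2 254.7  89.8  90. ]
stand [433.31400966 211.51690821] [627.2   3.8 127.1  77.2 -84.8] [626.8  16.3 119.4  72.5 -84.8]
brown [527.09861933  86.1183432 ] [831.5  -3.5 273.6  99.1  90. ] [818.7   9.4 257.   93.
[... 471 characters left out ...]
6.    65.7   25.7    0.9] [ 824.7 -105.6   61.8   24.2    0.9]
green [392.35643564 311.2970297 ] [474.1 -69.1  58.   42.1 -43.4] [483.  -52.3  54.5  39.6 -43.4]
white [101.95890411  75.07534247] [474.8 438.4  64.9  44.1   9.7] [483.6 424.6  61.   41.4   9.7]
white [453.93333333  57.25555556] [770.5 134.   34.8  31.9  61.1] [761.4 138.6  32.7  30.   61.1]
white [632.6407767  219.62135922] [ 802.  -210.    70.9   22.9   60.4] [ 791.  -184.6   66.6   21.5   60.4]
white [284.25058005 282.51044084] [401.1  87.3 324.7   6.9 -48.1] [414.4  94.7 305.    6.5 -48.1]
t 2.53 pose [557.4 155.5 235.7] [-180.     0.    41.9] w 91.3 q6 63.0 F [-0.7  0.2  0.4]
shift cm [ 8.14 -0.14  0.07] turn -0.01 rows 2.0
```

View pics/wr1.png

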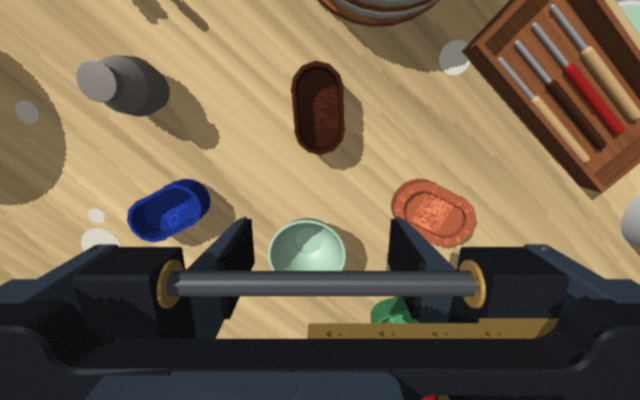

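The wrist view shows the brown dish whole at (318,107). Cast onto the rim plane it measures 104.0 x 59.9 mm, which matches its size, at (620,214.4) with axis 44.8°.

```bash
python3 -m inch '[{"x":2.86,"y":-0.07,"z":0,"yaw":-0.2,"gripper":1},{"x":2.86,"y":-0.07,"z":0,"yaw":-0.2,"gripper":1},{"x":2.86,"y":-0.07,"z":0,"yaw":-0.2,"gripper":1},{"x":0,"y":0,"z":3.9,"yaw":0,"gripper":1},{"x":0,"y":0,"z":3.9,"yaw":0,"gripper":1},{"x":0,"y":0,"z":3.9,"yaw":0,"gripper":1},{"x":0,"y":0,"z":3.9,"yaw":0,"gripper":1},{"x":0,"y":0,"z":2.5,"yaw":0,"gripper":1},{"x":0,"y":0,"z":1.5,"yaw":0,"gripper":1},{"x":0,"y":0,"z":0.5,"yaw":0,"gripper":1},{"x":0,"y":0,"z":0,"yaw":0,"gripper":1},{"x":0,"y":0,"z":0,"yaw":0,"gripper":1}]'
python3 - <<'E'
from h import *
go(619.9,214.4,34,44.8)
E
```

```text
time_s: 3.53
ee_pos: [619.6, 215.8, 35.8]
ee_rot: [180.0, -0.1, 45.0]
force: [-0.1, 0.7, -0.3]
gripper_width: 91.0
t 3.53 pose [619.6 215.8  35.8] [ 1.8e+02 -1.0e-01  4.5e+01] w 91.0 q6 63.0 F [-0.1  0.7 -0.3]
shift cm [-0.08  0.13  0.18] turn 0.04 rows 0.1
```

```bash
python3 -m inch '[{"x":-0.08,"y":0.13,"z":0.15,"yaw":0,"gripper":1},{"x":0,"y":0,"z":0,"yaw":0,"gripper":-1},{"x":0,"y":0,"z":0,"yaw":0,"gripper":-1},{"x":0,"y":0,"z":0,"yaw":0,"gripper":-1},{"x":0,"y":0,"z":0,"yaw":0,"gripper":-1},{"x":0,"y":0,"z":0,"yaw":0,"gripper":-1},{"x":0,"y":0,"z":0,"yaw":0,"gripper":-1},{"x":0,"y":0,"z":0,"yaw":0,"gripper":-1},{"x":0,"y":0,"z":0,"yaw":0,"gripper":-1},{"x":0,"y":0,"z":0,"yaw":0,"gripper":-1}]' 25
python3 -m inch '[{"x":0,"y":0,"z":-1,"yaw":0,"gripper":-1},{"x":0,"y":0,"z":-3,"yaw":0,"gripper":-1},{"x":0,"y":0,"z":-3,"yaw":0,"gripper":-1},{"x":0,"y":0,"z":-3,"yaw":0,"gripper":-1},{"x":0,"y":0,"z":-3,"yaw":0,"gripper":-1},{"x":0,"y":0,"z":0,"yaw":0,"gripper":-1}]'
python3 - <<'E'
from h import *
go(560,0,165,-75)
E
```

```text
time_s: 4.37
ee_pos: [619.1, 214.3, 33.7]
ee_rot: [-180.0, -0.0, 45.1]
force: [-1.0, 0.2, 4.0]
gripper_width: 59.9
time_s: 4.87
ee_pos: [622.5, 215.1, 170.5]
ee_rot: [179.6, -0.6, 45.1]
force: [1.2, -0.0, -1.4]
gripper_width: 59.6
t 4.87 pose [622.5 215.1 170.5] [179.6  -0.6  45.1] w 59.6 q6 63.0 F [ 1.2 -0.  -1.4]
shift cm [-19.65  10.77   0.4 ] turn -11.99 rows 5.5
```

```bash
python3 -m inch '[{"x":0,"y":0,"z":-0.5,"yaw":-1,"gripper":-1},{"x":0,"y":0,"z":-0.5,"yaw":-1,"gripper":-1},{"x":0,"y":0,"z":-0.5,"yaw":-1,"gripper":-1},{"x":0,"y":0,"z":-0.5,"yaw":-1,"gripper":-1},{"x":0,"y":0,"z":-0.5,"yaw":-1,"gripper":-1},{"x":0,"y":0,"z":-0.5,"yaw":-1,"gripper":-1},{"x":0,"y":0,"z":-0.5,"yaw":-1,"gripper":-1},{"x":0,"y":0,"z":-0.5,"yaw":-1,"gripper":-1},{"x":0,"y":0,"z":-0.5,"yaw":-1,"gripper":-1},{"x":0,"y":0,"z":-0.5,"yaw":-1,"gripper":-1},{"x":0,"y":0,"z":-0.5,"yaw":-1,"gripper":-1},{"x":0,"y":0,"z":-0.5,"yaw":-1,"gripper":-1}]'
python3 - <<'E'
from h import *
go(648,-73,230,105)
E
```

```text
time_s: 5.87
ee_pos: [618.6, 213.8, 222.2]
ee_rot: [-179.9, 0.0, 105.3]
force: [-0.1, 0.4, -2.7]
gripper_width: 60.2
t 5.87 pose [618.6 213.8 222.2] [-179.9    0.   105.3] w 60.2 q6 3.0 F [-0.1  0.4 -2.7]
shift cm [-28.44  -4.74  -0.75] turn 0.06 rows 7.0
```

```bash
python3 -m inch '[{"x":-3.5,"y":-0.59,"z":-0.1,"yaw":0,"gripper":-1},{"x":-3.5,"y":-0.59,"z":-0.1,"yaw":0,"gripper":-1},{"x":-3.5,"y":-0.59,"z":-0.1,"yaw":0,"gripper":-1},{"x":-3.5,"y":-0.59,"z":-0.1,"yaw":0,"gripper":-1},{"x":-3.5,"y":-0.59,"z":-0.1,"yaw":0,"gripper":-1},{"x":-3.5,"y":-0.59,"z":-0.1,"yaw":0,"gripper":-1},{"x":-3.5,"y":-0.59,"z":-0.1,"yaw":0,"gripper":-1},{"x":-3.5,"y":-0.59,"z":-0.1,"yaw":0,"gripper":-1},{"x":0,"y":0,"z":0,"yaw":0,"gripper":-1},{"x":0,"y":0,"z":0,"yaw":0,"gripper":-1},{"x":0,"y":0,"z":0,"yaw":0,"gripper":-1}]'
python3 - <<'E'
from h import *
f=cams.grab_frame("wrist"); np.savez("pics/wr2.npz",**f); cv2.imwrite("pics/wr2.png",f["pixels"][...,::-1])
for n in ['stand','brown','green','lid']:
  for c in blobs(f,n,700): print(n,c.reshape(-1,2).mean(0),rect(f,c,20),rect(f,c,42))
go(628,4,100,105)
E
```

```text
time_s: 6.78
ee_pos: [645.8, -68.4, 230.3]
ee_rot: [-179.9, -0.1, 105.0]
force: [-0.6, -0.1, -1.4]
gripper_width: 59.7
stand [510.66255924 144.78388626] [8.594e+02 1.000e-01 2.671e+02 1.238e+02 8.980e+01] [8.450e+02 7.000e-01 2.507e+02 1.162e+02 8.980e+01]
stand [317.85943775 118.22891566] [623.3   2.5 115.6  76.2 -74.9] [623.5   3.  108.5  71.5 -74.9]
brown [320.28169014 226.29014085] [ 661.2 -126.1  157.7  155.4  -74.9] [ 659.1 -117.7  148.   145.8  -74.9]
brown [484.80487805 156.36116323] [849.8  -0.9 268.  137.9 -88.8] [ 8.360e+02 -2.000e-01  2.515e+02  1.294e+02 -8.880e+01]
brown [320.72925764 307.9650655 ] [ 699.9 -268.   154.2   47.4   15.1] [ 695.3 -250.9  144.7   44.5   15.1]
brown [469.26353791 166.01805054] [829.9  -8.5 181.9  15.4 -89.7] [817.3  -7.4 170.7  14.5 -89.7]
green [187.60508083 155.58429561] [475.1 -84.9 105.5  60.8   1.8] [484.3 -79.   99.   57.1   1.8]
t 6.83 pose [645.9 -67.7 230.6] [-1.799e+02 -1.000e-01  1.051e+02] w 59.7 q6 -22.0 F [-0.3 -0.9 -2.1]
shift cm [ 7.38  0.16 13.06] turn 0.02 rows 3.7
```

View pics/wr2.png

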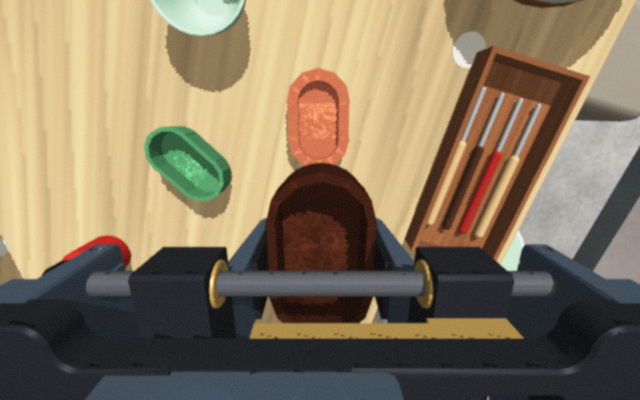

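The view shows the stand at (318,118), with its near end just clipped by the held dish: 115.6 of 120 mm long, width 76.2. Correcting for the clipped end puts its centre at about (624,0.5), axis 105°. The green dish is at (188,164).

```bash
python3 -m inch '[{"x":2.39,"y":-0.11,"z":0,"yaw":0,"gripper":-1},{"x":2.39,"y":-0.11,"z":0,"yaw":0,"gripper":-1},{"x":2.39,"y":-0.11,"z":0,"yaw":0,"gripper":-1},{"x":0,"y":0,"z":3,"yaw":0,"gripper":-1},{"x":0,"y":0,"z":4,"yaw":0,"gripper":-1},{"x":0,"y":0,"z":4,"yaw":0,"gripper":-1},{"x":0,"y":0,"z":3,"yaw":0,"gripper":-1},{"x":0,"y":0,"z":2,"yaw":0,"gripper":-1},{"x":0,"y":0,"z":0.5,"yaw":0,"gripper":-1},{"x":0,"y":0,"z":0,"yaw":0,"gripper":-1},{"x":0,"y":0,"z":0,"yaw":0,"gripper":-1}]'
python3 - <<'E'
from h import *
go(624,0.5,46.5,105)
E
```

```text
time_s: 7.75
ee_pos: [625.4, 0.7, 67.5]
ee_rot: [179.9, 0.0, 105.1]
force: [0.5, -0.2, -1.7]
gripper_width: 59.9
t 7.75 pose [625.4   0.7  67.5] [179.9   0.  105.1] w 59.9 q6 -16.0 F [ 0.5 -0.2 -1.7]
shift cm [ 0.01 -0.14  2.1 ] turn 0.03 rows 0.5
```

```bash
python3 -m inch '[{"x":0,"y":-0.14,"z":0.7,"yaw":0,"gripper":-1},{"x":0,"y":0,"z":0.7,"yaw":0,"gripper":-1},{"x":0,"y":0,"z":0.5,"yaw":0,"gripper":-1},{"x":0,"y":0,"z":0.2,"yaw":0,"gripper":-1},{"x":0,"y":0,"z":0,"yaw":0,"gripper":-1},{"x":0,"y":0,"z":0,"yaw":0,"gripper":-1},{"x":0,"y":0,"z":0,"yaw":0,"gripper":-1}]'
python3 - <<'E'
from h import *
go(624,0.5,46,105)
E
```

```text
time_s: 8.33
ee_pos: [623.1, -0.5, 45.7]
ee_rot: [180.0, 0.0, 105.0]
force: [-0.5, -0.1, 0.6]
gripper_width: 60.0
t 8.33 pose [ 6.231e+02 -5.000e-01  4.570e+01] [180.   0. 105.] w 60.0 q6 -16.0 F [-0.5 -0.1  0.6]
shift cm [ 0.08  0.11 -0.03] turn 0.01 rows 0.0
```

```bash
python3 -m inch '[{"x":0,"y":0,"z":0,"yaw":0,"gripper":1},{"x":0,"y":0,"z":0,"yaw":0,"gripper":1},{"x":0,"y":0,"z":0,"yaw":0,"gripper":1},{"x":0,"y":0,"z":0,"yaw":0,"gripper":1},{"x":0,"y":0,"z":0,"yaw":0,"gripper":1},{"x":0,"y":0,"z":-3,"yaw":0,"gripper":1},{"x":0,"y":0,"z":-4,"yaw":0,"gripper":1},{"x":0,"y":0,"z":-4,"yaw":0,"gripper":1},{"x":0,"y":0,"z":-4,"yaw":0,"gripper":1},{"x":0,"y":0,"z":-4,"yaw":-1,"gripper":1},{"x":0,"y":0,"z":0,"yaw":-1,"gripper":1}]'
python3 -m inch '[{"x":0,"y":0,"z":0,"yaw":-1,"gripper":1},{"x":0,"y":0,"z":0,"yaw":-1,"gripper":1},{"x":0,"y":0,"z":0,"yaw":-1,"gripper":1},{"x":0,"y":0,"z":0,"yaw":-1,"gripper":1},{"x":0,"y":0,"z":0,"yaw":-1,"gripper":1},{"x":0,"y":0,"z":0,"yaw":-1,"gripper":1},{"x":0,"y":0,"z":0,"yaw":-1,"gripper":1},{"x":0,"y":0,"z":0,"yaw":-1,"gripper":1},{"x":0,"y":0,"z":0,"yaw":-1,"gripper":1},{"x":0,"y":0,"z":0,"yaw":0,"gripper":1}]'
python3 - <<'E'
from h import *
go(552,-115,235,160)
E
```

```text
time_s: 9.25
ee_pos: [627.1, -0.5, 245.1]
ee_rot: [179.1, 0.4, 115.3]
force: [1.4, 0.4, 1.2]
gripper_width: 91.6
time_s: 10.08
ee_pos: [623.1, -0.5, 235.4]
ee_rot: [-180.0, -0.0, 160.1]
force: [0.6, 0.4, -0.0]
gripper_width: 91.0
t 10.08 pose [ 6.231e+02 -5.000e-01  2.354e+02] [-180.    -0.   160.1] w 91.0 q6 -71.0 F [ 0.6  0.4 -0. ]
shift cm [  2.79 -13.19   0.04] turn 0.03 rows 3.3
```

```bash
python3 -m inch '[{"x":0.7,"y":-3.3,"z":0,"yaw":0,"gripper":1},{"x":0.7,"y":-3.3,"z":0,"yaw":0,"gripper":1},{"x":0.7,"y":-3.3,"z":0,"yaw":0,"gripper":1},{"x":0.7,"y":-3.3,"z":0,"yaw":0,"gripper":1},{"x":0,"y":0,"z":0,"yaw":0,"gripper":1},{"x":0,"y":0,"z":0,"yaw":0,"gripper":1}]'
python3 - <<'E'
from h import *
f=cams.grab_frame("wrist"); g=cams.grab_frame("scene")
cv2.imwrite("pics/wr3.png",np.hstack([f["pixels"][:,100:500,::-1],cv2.resize(g["pixels"][130:290,230:390,::-1],(400,400))]))
for c in blobs(f,'green',700): print(c.reshape(-1,2).mean(0),rect(f,c,42),rect(f,c,35))
for c in blobs(f,'brown',700): print('b',c.reshape(-1,2).mean(0),rect(f,c,54))
for c in blobs(f,'lid',700): print('lid',c.reshape(-1,2).mean(0),rect(f,c,16))
go(477,-88,34,160)
E
```

```text
time_s: 10.58
ee_pos: [551.2, -116.1, 235.8]
ee_rot: [180.0, 0.0, 159.8]
force: [0.2, 0.1, 0.4]
gripper_width: 91.3
b [418.95272727 194.        ] [611.8  -8.  110.5  84.9 -74.5]
b [598.36714976 213.73429952] [713.3 196.8 121.7  35.7 -50.2]
b [614.77358491 240.1572327 ] [756.6 215.7  99.9  27.  -37.2]
lid [283.68263473 232.47904192] [ 612.4 -194.6   97.4   58.5   52.7]
t 10.68 pose [ 552.2 -114.6  235.6] [180.   0. 160.] w 91.0 q6 -83.0 F [ 0.3  0.4 -0.7]
shift cm [ 7.99 -0.09 20.16] turn -0.0 rows 5.3
```

View pics/wr3.png

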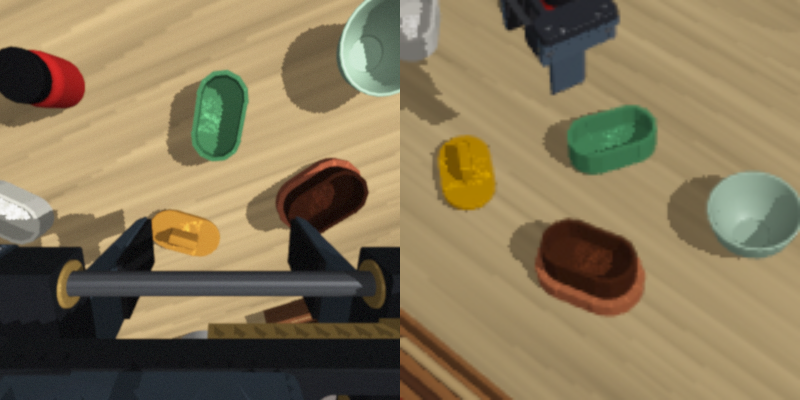

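The left half shows the green dish at wrist pixel (320,115) and the lid at (284,232). The right half shows the brown dish sitting level in the stand. The green mask needs looser limits.

```bash
sed -i "s/'green':((65,120,40),(85,255,200))/'green':((65,95,30),(88,255,255))/" h.py
python3 - <<'E'
from h import *
f=cams.grab_frame("wrist"); np.savez("pics/wr3.npz",**f)
for c in blobs(f,'green',700): print(c.reshape(-1,2).mean(0),rect(f,c,42),rect(f,c,35))
go(477,-88,34,160)
E
```

```text
[317.6146789  114.98165138] [478.9 -92.3 101.2  57.7 -29.3] [479.  -92.4 103.3  58.9 -29.3]
t 10.73 pose [ 552.4 -114.3  235.5] [180.   0. 160.] w 91.3 q6 -83.0 F [0.1 0.6 0. ]
shift cm [ 7.99 -0.11 20.14] turn 0.01 rows 5.3
```

```bash
python3 -m inch '[{"x":2.55,"y":-0.15,"z":0,"yaw":0,"gripper":1},{"x":2.55,"y":-0.15,"z":0,"yaw":0,"gripper":1},{"x":2.55,"y":-0.15,"z":0,"yaw":0,"gripper":1},{"x":0,"y":0,"z":3.9,"yaw":0.93,"gripper":1},{"x":0,"y":0,"z":3.9,"yaw":0.93,"gripper":1},{"x":0,"y":0,"z":3.9,"yaw":0,"gripper":1},{"x":0,"y":0,"z":3.9,"yaw":0,"gripper":1},{"x":0,"y":0,"z":2.5,"yaw":0,"gripper":1},{"x":0,"y":0,"z":1.5,"yaw":0,"gripper":1},{"x":0,"y":0,"z":0.6,"yaw":0,"gripper":1},{"x":0,"y":0,"z":0,"yaw":0,"gripper":1},{"x":0,"y":0,"z":0,"yaw":0,"gripper":1}]'
python3 - <<'E'
from h import *
go(479,-92.3,34,150.7)
E
```

```text
time_s: 11.73
ee_pos: [479.3, -92.7, 33.9]
ee_rot: [180.0, 0.1, 150.8]
force: [-0.4, 0.7, 0.1]
gripper_width: 91.5
t 11.73 pose [479.3 -92.7  33.9] [1.800e+02 1.000e-01 1.508e+02] w 91.5 q6 -73.0 F [-0.4  0.7  0.1]
shift cm [ 0.05  0.02 -0.01] turn 0.02 rows 0.0
```

```bash
python3 -m inch '[{"x":0,"y":0,"z":0,"yaw":0,"gripper":-1},{"x":0,"y":0,"z":0,"yaw":0,"gripper":-1},{"x":0,"y":0,"z":0,"yaw":0,"gripper":-1},{"x":0,"y":0,"z":0,"yaw":0,"gripper":-1},{"x":0,"y":0,"z":0,"yaw":0,"gripper":-1},{"x":0,"y":0,"z":0,"yaw":0,"gripper":-1},{"x":0,"y":0,"z":0,"yaw":0,"gripper":-1},{"x":0,"y":0,"z":0,"yaw":0,"gripper":-1},{"x":0,"y":0,"z":-1,"yaw":0,"gripper":-1},{"x":0,"y":0,"z":-3,"yaw":0,"gripper":-1},{"x":0,"y":0,"z":-4,"yaw":0,"gripper":-1},{"x":0,"y":0,"z":-4,"yaw":0,"gripper":-1}]' 25
python3 -m inch '[{"x":0,"y":0,"z":-4,"yaw":0.92,"gripper":-1},{"x":0,"y":0,"z":-3,"yaw":0.92,"gripper":-1},{"x":0,"y":0,"z":0,"yaw":0.92,"gripper":-1},{"x":0,"y":0,"z":0,"yaw":0.92,"gripper":-1},{"x":0,"y":0,"z":0,"yaw":0.92,"gripper":-1},{"x":0,"y":0,"z":0,"yaw":0.92,"gripper":-1},{"x":0,"y":0,"z":0,"yaw":0.92,"gripper":-1},{"x":0,"y":0,"z":0,"yaw":0.92,"gripper":-1},{"x":0,"y":0,"z":0,"yaw":0.92,"gripper":-1},{"x":0,"y":0,"z":0,"yaw":0.92,"gripper":-1},{"x":0,"y":0,"z":0,"yaw":0,"gripper":-1},{"x":0,"y":0,"z":0,"yaw":0,"gripper":-1}]'
python3 - <<'E'
from h import *
go(649,-93,230,105)
E
```

```text
time_s: 12.73
ee_pos: [476.8, -93.0, 153.4]
ee_rot: [-179.9, -0.2, 150.8]
force: [0.2, -0.5, -2.2]
gripper_width: 59.9
time_s: 13.73
ee_pos: [477.8, -93.2, 222.7]
ee_rot: [-179.9, -0.0, 104.9]
force: [0.1, 1.0, -1.7]
gripper_width: 60.2
t 13.73 pose [477.8 -93.2 222.7] [-179.9   -0.   104.9] w 60.2 q6 -27.0 F [ 0.1  1.  -1.7]
shift cm [-4.38 16.55 -0.76] turn -0.02 rows 4.2
```

```bash
python3 -m inch '[{"x":-0.88,"y":3.31,"z":-0.15,"yaw":0,"gripper":-1},{"x":-0.88,"y":3.31,"z":-0.15,"yaw":0,"gripper":-1},{"x":-0.88,"y":3.31,"z":-0.15,"yaw":0,"gripper":-1},{"x":-0.88,"y":3.31,"z":-0.15,"yaw":0,"gripper":-1},{"x":-0.88,"y":3.31,"z":-0.15,"yaw":0,"gripper":-1},{"x":0,"y":0,"z":0,"yaw":0,"gripper":-1},{"x":0,"y":0,"z":0,"yaw":0,"gripper":-1},{"x":0,"y":0,"z":0,"yaw":0,"gripper":-1}]'
python3 - <<'E'
from h import *
f=cams.grab_frame("wrist"); np.savez("pics/wr4.npz",**f); cv2.imwrite("pics/wr4.png",f["pixels"][...,::-1])
HSV['brown']=((0,80,15),(14,255,140))
for c in blobs(f,'brown',1500): print(c.reshape(-1,2).mean(0),rect(f,c,54))
for c in blobs(f,'green',700): print('g',c.reshape(-1,2).mean(0))
go(624,0,130,105)
E
```

```text
time_s: 14.4
ee_pos: [648.8, -93.5, 229.8]
ee_rot: [-179.8, -0.0, 104.8]
force: [-0.2, -0.1, -2.9]
gripper_width: 60.0
[498.96534653 134.04785479] [830.2  -2.  246.5 125.3  90. ]
[319.56521739  98.98023715] [623.1  -2.8 108.   64.1 -77. ]
g [320.55492958 226.56901408]
g [320.07657658 307.36036036]
t 14.45 pose [648.5 -93.5 230.4] [-179.9   -0.   104.8] w 60.4 q6 -24.0 F [-0.3  1.2 -2.4]
shift cm [ 9.66  0.04 10.04] turn -0.04 rows 3.4
```

View pics/wr4.png

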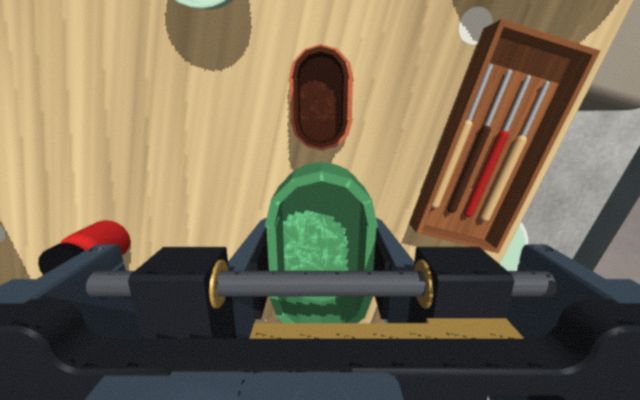

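The brown rim is at (320,98), cast to (623,-2); the mask caught a little of the terracotta. Release was at (623,-0.5). I'm aiming for (623,-1).

```bash
python3 -m inch '[{"x":3.2,"y":-0.03,"z":0,"yaw":0,"gripper":-1},{"x":3.2,"y":-0.03,"z":0,"yaw":0,"gripper":-1},{"x":3.2,"y":-0.02,"z":0,"yaw":0,"gripper":-1},{"x":0,"y":0,"z":3,"yaw":0,"gripper":-1},{"x":0,"y":0,"z":4,"yaw":0,"gripper":-1},{"x":0,"y":0,"z":3.5,"yaw":0,"gripper":-1},{"x":0,"y":0,"z":2,"yaw":0,"gripper":-1},{"x":0,"y":0,"z":0.4,"yaw":0,"gripper":-1},{"x":0,"y":0,"z":0,"yaw":0,"gripper":-1},{"x":0,"y":0,"z":0,"yaw":0,"gripper":-1},{"x":0,"y":0,"z":0,"yaw":0,"gripper":-1}]'
python3 - <<'E'
from h import *
go(623.2,-0.8,80,105)
E
```

```text
time_s: 15.37
ee_pos: [625.7, -1.1, 104.5]
ee_rot: [179.7, 0.1, 104.8]
force: [0.2, -0.1, -2.4]
gripper_width: 60.1
t 15.37 pose [625.7  -1.1 104.5] [1.797e+02 1.000e-01 1.048e+02] w 60.1 q6 -16.0 F [ 0.2 -0.1 -2.4]
shift cm [ 0.1  -0.25  2.45] turn -0.05 rows 0.6
```

```bash
python3 -m inch '[{"x":0,"y":-0.1,"z":0.7,"yaw":0,"gripper":-1},{"x":0,"y":0,"z":0.7,"yaw":0,"gripper":-1},{"x":0,"y":0,"z":0.6,"yaw":0,"gripper":-1},{"x":0,"y":0,"z":0.35,"yaw":0,"gripper":-1},{"x":0,"y":0,"z":0,"yaw":0,"gripper":-1},{"x":0,"y":0,"z":0,"yaw":0,"gripper":-1},{"x":0,"y":0,"z":0,"yaw":0,"gripper":-1}]'
python3 - <<'E'
from h import *
go(623.2,-0.8,80,105)
E
```

```text
time_s: 15.95
ee_pos: [623.1, -1.2, 79.8]
ee_rot: [-180.0, 0.0, 104.7]
force: [-2.9, -0.7, 8.1]
gripper_width: 59.8
t 15.95 pose [623.1  -1.2  79.8] [-180.     0.   104.7] w 59.8 q6 -16.0 F [-2.9 -0.7  8.1]
shift cm [ 0.03  0.02 -0.02] turn -0.05 rows 0.0
```

```bash
python3 -m inch '[{"x":0,"y":0,"z":0,"yaw":0,"gripper":1},{"x":0,"y":0,"z":0,"yaw":0,"gripper":1},{"x":0,"y":0,"z":0,"yaw":0,"gripper":1},{"x":0,"y":0,"z":0,"yaw":0,"gripper":1},{"x":0,"y":0,"z":0,"yaw":0,"gripper":1},{"x":0,"y":0,"z":-3,"yaw":0,"gripper":1},{"x":0,"y":0,"z":-4,"yaw":0,"gripper":1},{"x":0,"y":0,"z":-4,"yaw":0,"gripper":1},{"x":0,"y":0,"z":-4,"yaw":0,"gripper":1},{"x":0,"y":0,"z":0,"yaw":0,"gripper":1}]'
python3 - <<'E'
from h import *
f=dict(np.load("pics/scene0.npz"))
p=cast(f,np.array([[300,330],[307,262],[286,410],[237,355],[362,355]])/6+[185,80],42)
print(p.round(), np.degrees(np.arctan2(*(p[1]-p[2])[::-1])),np.linalg.norm(p[1]-p[2]))
g=cams.grab_frame("scene"); cv2.imwrite("pics/s5.png",cv2.resize(g["pixels"][130:290,230:390,::-1],(480,480)))
go(p[0][0],p[0][1],235,105)
E
```

```text
time_s: 16.78
ee_pos: [627.5, -1.2, 237.7]
ee_rot: [179.1, 0.3, 104.8]
force: [1.5, 1.2, 0.0]
gripper_width: 91.3
[[ 495. -401.]
 [ 458. -434.]
 [ 539. -365.]
 [ 528. -412.]
 [ 487. -363.]] -139.28533826375445 106.18459818692506
t 16.83 pose [625.9  -1.2 233.7] [179.4   0.2 104.8] w 91.1 q6 -16.0 F [ 0.4  0.  -0.3]
shift cm [-35.3  -22.79  -0.26] turn -0.05 rows 10.2
```

View pics/s5.png

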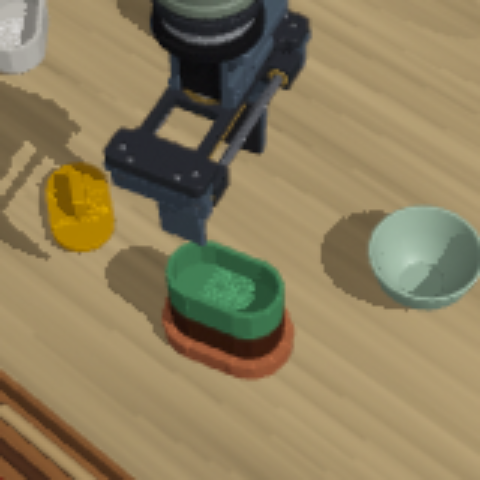

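Green sits level on brown, at (225,290) in the crop. The middle white dish measures 106 mm long against 104, so it is the right one. It is at about (497,-400), axis near 41°.

```bash
python3 -m inch '[{"x":-3.24,"y":-2.49,"z":0,"yaw":0,"gripper":1},{"x":-3.24,"y":-2.49,"z":0,"yaw":0,"gripper":1},{"x":-3.24,"y":-2.49,"z":0,"yaw":0,"gripper":1},{"x":-3.24,"y":-2.49,"z":0,"yaw":0,"gripper":1},{"x":-3.24,"y":-2.49,"z":0,"yaw":0,"gripper":1},{"x":-3.24,"y":-2.49,"z":0,"yaw":0,"gripper":1},{"x":-3.24,"y":-2.49,"z":0,"yaw":0,"gripper":1},{"x":-3.24,"y":-2.49,"z":0,"yaw":0,"gripper":1},{"x":-3.24,"y":-2.49,"z":0,"yaw":0,"gripper":1},{"x":-3.24,"y":-2.49,"z":0,"yaw":0,"gripper":1},{"x":-3.24,"y":-2.49,"z":0,"yaw":0,"gripper":1},{"x":-3.24,"y":-2.49,"z":0,"yaw":0,"gripper":1}]'
python3 -m inch '[{"x":0,"y":0,"z":0,"yaw":1,"gripper":1},{"x":0,"y":0,"z":0,"yaw":1,"gripper":1},{"x":0,"y":0,"z":0,"yaw":1,"gripper":1},{"x":0,"y":0,"z":0,"yaw":1,"gripper":1},{"x":0,"y":0,"z":0,"yaw":1,"gripper":1},{"x":0,"y":0,"z":0,"yaw":1,"gripper":1},{"x":0,"y":0,"z":0,"yaw":1,"gripper":1},{"x":0,"y":0,"z":0,"yaw":1,"gripper":1},{"x":0,"y":0,"z":0,"yaw":1,"gripper":1},{"x":0,"y":0,"z":0,"yaw":1,"gripper":1},{"x":0,"y":0,"z":0,"yaw":1,"gripper":1},{"x":0,"y":0,"z":0,"yaw":1,"gripper":1}]'
python3 -m inch '[{"x":0,"y":0,"z":0,"yaw":0.8,"gripper":1},{"x":0,"y":0,"z":0,"yaw":0,"gripper":1},{"x":0,"y":0,"z":0,"yaw":0,"gripper":1}]'
python3 - <<'E'
from h import *
f=cams.grab_frame("wrist"); np.savez("pics/wr6.npz",**f); cv2.imwrite("pics/wr6.png",f["pixels"][...,::-1])
HSV['white']=((0,0,90),(179,45,255))
for c in blobs(f,'white',1500): print(c.reshape(-1,2).mean(0),rect(f,c,42))
go(497,-400,235,41)
E
```

```text
time_s: 17.83
ee_pos: [431.9, -454.4, 226.7]
ee_rot: [-179.9, -0.1, 104.7]
force: [1.2, 0.2, 0.0]
gripper_width: 91.4
time_s: 18.83
ee_pos: [433.0, -452.7, 226.5]
ee_rot: [-179.8, -0.0, 44.5]
force: [-0.3, 0.3, 0.2]
gripper_width: 91.3
time_s: 19.08
ee_pos: [433.1, -452.8, 227.1]
ee_rot: [-179.9, 0.0, 40.9]
force: [-0.3, 0.1, 0.1]
gripper_width: 91.6
[612.11764706 223.260181  ] [ 626.  -767.9  188.9   90.1   59.2]
[294.36051502 240.48927039] [ 354.8 -474.1  109.5  101.4  -49.1]
[324.63913043 114.49565217] [ 495.8 -406.1  104.8   61.1   41.2]
[384.52816901 207.14788732] [ 462.3 -535.    71.5   49.7  -18.5]
[490.01960784  46.2745098 ] [ 655.4 -497.9  118.5   51.5   51.4]
t 19.13 pose [ 433.2 -452.9  227.3] [-179.9    0.    40.9] w 91.5 q6 2.0 F [ 0.  -0.3  0. ]
shift cm [ 8.29  0.17 -0.77] turn -0.03 rows 2.0
```

View pics/wr6.png

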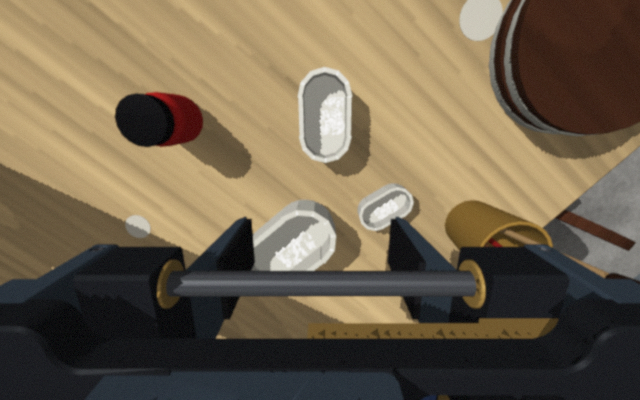

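The view shows the middle white dish at (325,114), cast as 104.8 x 61.1 mm at (495.8,-406.1) with axis 41.2°. The small one is at (386,207) and the big one at (295,240). The size matches.

```bash
python3 -m inch '[{"x":2.6,"y":0.2,"z":0,"yaw":0,"gripper":1},{"x":2.6,"y":0.2,"z":0,"yaw":0,"gripper":1},{"x":2.6,"y":0.18,"z":0,"yaw":0,"gripper":1},{"x":0,"y":0,"z":3.9,"yaw":0,"gripper":1},{"x":0,"y":0,"z":3.9,"yaw":0,"gripper":1},{"x":0,"y":0,"z":3.9,"yaw":0,"gripper":1},{"x":0,"y":0,"z":3.3,"yaw":0,"gripper":1},{"x":0,"y":0,"z":2.3,"yaw":0,"gripper":1},{"x":0,"y":0,"z":1.5,"yaw":0,"gripper":1},{"x":0,"y":0,"z":0.4,"yaw":0,"gripper":1},{"x":0,"y":0,"z":0,"yaw":0,"gripper":1},{"x":0,"y":0,"z":0,"yaw":0,"gripper":1}]'
python3 - <<'E'
from h import *
go(495.8,-406.1,33.8,41.2)
E
```

```text
time_s: 20.13
ee_pos: [496.8, -407.1, 37.1]
ee_rot: [179.9, -0.0, 40.8]
force: [0.0, -0.5, 0.1]
gripper_width: 91.1
t 20.13 pose [ 496.8 -407.1   37.1] [179.9  -0.   40.8] w 91.1 q6 9.0 F [ 0.  -0.5  0.1]
shift cm [-0.01 -0.14  0.33] turn -0.08 rows 0.1
```

```bash
python3 -m inch '[{"x":0,"y":-0.14,"z":0.3,"yaw":0,"gripper":1},{"x":0,"y":0,"z":0,"yaw":0,"gripper":-1},{"x":0,"y":0,"z":0,"yaw":0,"gripper":-1},{"x":0,"y":0,"z":0,"yaw":0,"gripper":-1},{"x":0,"y":0,"z":0,"yaw":0,"gripper":-1},{"x":0,"y":0,"z":0,"yaw":0,"gripper":-1},{"x":0,"y":0,"z":0,"yaw":0,"gripper":-1},{"x":0,"y":0,"z":0,"yaw":0,"gripper":-1},{"x":0,"y":0,"z":0,"yaw":0,"gripper":-1},{"x":0,"y":0,"z":0,"yaw":0,"gripper":-1}]' 25
python3 -m inch '[{"x":0,"y":0,"z":-1,"yaw":0,"gripper":-1},{"x":0,"y":0,"z":-3,"yaw":0,"gripper":-1},{"x":0,"y":0,"z":-4,"yaw":0,"gripper":-1},{"x":0,"y":0,"z":-4,"yaw":-0.85,"gripper":-1},{"x":0,"y":0,"z":-4,"yaw":-1,"gripper":-1},{"x":0,"y":0,"z":-4,"yaw":-1,"gripper":-1},{"x":0,"y":0,"z":0,"yaw":-1,"gripper":-1},{"x":0,"y":0,"z":0,"yaw":-1,"gripper":-1},{"x":0,"y":0,"z":0,"yaw":-1,"gripper":-1},{"x":0,"y":0,"z":0,"yaw":-1,"gripper":-1},{"x":0,"y":0,"z":0,"yaw":-1,"gripper":-1},{"x":0,"y":0,"z":0,"yaw":-1,"gripper":-1}]'
python3 -m inch '[{"x":0,"y":0,"z":0,"yaw":-1,"gripper":-1},{"x":0,"y":0,"z":0,"yaw":-1,"gripper":-1},{"x":0,"y":0,"z":0,"yaw":-1,"gripper":-1},{"x":0,"y":0,"z":0,"yaw":-1,"gripper":-1},{"x":0,"y":0,"z":0,"yaw":0,"gripper":-1}]'
python3 - <<'E'
from h import *
go(649,-93,233,105)
E
```

```text
time_s: 20.97
ee_pos: [495.4, -405.5, 33.8]
ee_rot: [-180.0, -0.0, 40.8]
force: [-1.3, 2.2, 4.6]
gripper_width: 59.7
time_s: 21.97
ee_pos: [495.3, -405.7, 233.3]
ee_rot: [-180.0, 0.0, 85.3]
force: [0.3, -0.7, -1.4]
gripper_width: 60.2
time_s: 22.38
ee_pos: [495.3, -405.7, 233.3]
ee_rot: [-180.0, 0.0, 105.1]
force: [0.4, -0.6, -2.5]
gripper_width: 59.8
t 22.38 pose [ 495.3 -405.7  233.3] [-180.     0.   105.1] w 59.8 q6 -55.0 F [ 0.4 -0.6 -2.5]
shift cm [2.619e+01 2.298e+01 2.000e-02] turn 0.02 rows 8.5
```

```bash
python3 -m inch '[{"x":2.91,"y":2.55,"z":0,"yaw":0,"gripper":-1},{"x":2.91,"y":2.55,"z":0,"yaw":0,"gripper":-1},{"x":2.91,"y":2.55,"z":0,"yaw":0,"gripper":-1},{"x":2.91,"y":2.55,"z":0,"yaw":0,"gripper":-1},{"x":2.91,"y":2.55,"z":0,"yaw":0,"gripper":-1},{"x":2.91,"y":2.55,"z":0,"yaw":0,"gripper":-1},{"x":2.91,"y":2.55,"z":0,"yaw":0,"gripper":-1},{"x":2.91,"y":2.55,"z":0,"yaw":0,"gripper":-1},{"x":2.91,"y":2.55,"z":0,"yaw":0,"gripper":-1},{"x":0,"y":0,"z":0,"yaw":0,"gripper":-1},{"x":0,"y":0,"z":0,"yaw":0,"gripper":-1},{"x":0,"y":0,"z":0,"yaw":0,"gripper":-1}]'
python3 - <<'E'
from h import *
f=cams.grab_frame("wrist"); np.savez("pics/wr7.npz",**f); cv2.imwrite("pics/wr7.png",f["pixels"][...,::-1])
for c in blobs(f,'green',700): print('g',c.reshape(-1,2).mean(0),rect(f,c,88))
go(623.2,-1,114,105)
E
```

```text
time_s: 23.38
ee_pos: [649.1, -93.4, 233.2]
ee_rot: [-179.9, 0.0, 105.0]
force: [-0.6, -0.3, -1.8]
gripper_width: 60.1
g [319.48484848  94.54924242] [623.5  -1.1 101.8  58.  -75. ]
t 23.43 pose [648.9 -94.1 233.3] [-180.     0.   104.9] w 59.6 q6 -24.0 F [ 0.5  0.8 -1.9]
shift cm [ 9.66 -0.07 11.92] turn -0.02 rows 3.7
```

The green rim measures (623.5,-1.1), axis 105°, which agrees with where I released it.

```bash
python3 -m inch '[{"x":3.2,"y":-0.02,"z":0,"yaw":0,"gripper":-1},{"x":3.2,"y":-0.02,"z":0,"yaw":0,"gripper":-1},{"x":3.25,"y":-0.02,"z":0,"yaw":0,"gripper":-1},{"x":0,"y":0,"z":3,"yaw":0,"gripper":-1},{"x":0,"y":0,"z":4,"yaw":0,"gripper":-1},{"x":0,"y":0,"z":2,"yaw":0,"gripper":-1},{"x":0,"y":0,"z":0.5,"yaw":0,"gripper":-1},{"x":0,"y":0,"z":0,"yaw":0,"gripper":-1},{"x":0,"y":0,"z":0,"yaw":0,"gripper":-1},{"x":0,"y":0,"z":0,"yaw":0,"gripper":-1}]'
python3 - <<'E'
from h import *
go(623.2,-1,114,105)
E
```

```text
time_s: 24.27
ee_pos: [625.2, -1.0, 140.7]
ee_rot: [179.8, 0.1, 104.9]
force: [-0.3, 0.6, -1.6]
gripper_width: 60.0
t 24.27 pose [625.2  -1.  140.7] [1.798e+02 1.000e-01 1.049e+02] w 60.0 q6 -16.0 F [-0.3  0.6 -1.6]
shift cm [ 0.05 -0.2   2.67] turn -0.01 rows 0.7
```

```bash
python3 -m inch '[{"x":0,"y":-0.07,"z":0.8,"yaw":0,"gripper":-1},{"x":0,"y":0,"z":0.8,"yaw":0,"gripper":-1},{"x":0,"y":0,"z":0.6,"yaw":0,"gripper":-1},{"x":0,"y":0,"z":0.35,"yaw":0,"gripper":-1},{"x":0,"y":0,"z":0,"yaw":0,"gripper":-1},{"x":0,"y":0,"z":0,"yaw":0,"gripper":-1},{"x":0,"y":0,"z":0,"yaw":0,"gripper":-1}]'
python3 - <<'E'
from h import *
go(623.2,-1,114,105)
E
```

```text
time_s: 24.85
ee_pos: [622.7, -0.4, 113.6]
ee_rot: [-180.0, 0.0, 105.0]
force: [-2.9, -0.3, 4.8]
gripper_width: 59.5
t 24.85 pose [ 6.227e+02 -4.000e-01  1.136e+02] [-180.    0.  105.] w 59.5 q6 -16.0 F [-2.9 -0.3  4.8]
shift cm [-0.07  0.03 -0.04] turn 0.01 rows 0.0
```

```bash
python3 -m inch '[{"x":0,"y":0,"z":0,"yaw":0,"gripper":1},{"x":0,"y":0,"z":0,"yaw":0,"gripper":1},{"x":0,"y":0,"z":0,"yaw":0,"gripper":1},{"x":0,"y":0,"z":0,"yaw":0,"gripper":1},{"x":0,"y":0,"z":0,"yaw":0,"gripper":1},{"x":0,"y":0,"z":-3,"yaw":0,"gripper":1},{"x":0,"y":0,"z":-4,"yaw":0,"gripper":1},{"x":0,"y":0,"z":-4,"yaw":0,"gripper":1},{"x":0,"y":0,"z":-1,"yaw":0,"gripper":1},{"x":0,"y":0,"z":0,"yaw":0,"gripper":1}]'
python3 -m inch '[{"x":-3.32,"y":-1.73,"z":0,"yaw":0,"gripper":1},{"x":-3.32,"y":-1.73,"z":0,"yaw":0,"gripper":1},{"x":-3.32,"y":-1.73,"z":0,"yaw":0,"gripper":1},{"x":-3.32,"y":-1.73,"z":0,"yaw":0,"gripper":1},{"x":-3.32,"y":-1.73,"z":0,"yaw":0,"gripper":1},{"x":-3.32,"y":-1.73,"z":0,"yaw":0,"gripper":1},{"x":-3.32,"y":-1.73,"z":0,"yaw":0,"gripper":1},{"x":0,"y":0,"z":0,"yaw":1,"gripper":1},{"x":0,"y":0,"z":0,"yaw":1,"gripper":1},{"x":0,"y":0,"z":0,"yaw":1,"gripper":1},{"x":0,"y":0,"z":0,"yaw":1,"gripper":1},{"x":0,"y":0,"z":0,"yaw":1,"gripper":1}]'
python3 -m inch '[{"x":0,"y":0,"z":0,"yaw":0.9,"gripper":1},{"x":0,"y":0,"z":0,"yaw":0.9,"gripper":1},{"x":0,"y":0,"z":0,"yaw":0.9,"gripper":1},{"x":0,"y":0,"z":0,"yaw":0.9,"gripper":1},{"x":0,"y":0,"z":0,"yaw":0.9,"gripper":1},{"x":0,"y":0,"z":0,"yaw":0.9,"gripper":1},{"x":0,"y":0,"z":0,"yaw":0,"gripper":1},{"x":0,"y":0,"z":0,"yaw":0,"gripper":1}]'
python3 - <<'E'
from h import *
f=cams.grab_frame("wrist"); g=cams.grab_frame("scene"); np.savez("pics/wr8.npz",**f)
cv2.imwrite("pics/wr8.png",np.hstack([f["pixels"][:,100:500,::-1],cv2.resize(g["pixels"][130:290,230:390,::-1],(400,400))]))
HSV['lid']=((14,130,60),(30,255,255))
lo,hi=HSV['lid']
for c in blobs(f,'lid',500): print('lid',c.reshape(-1,2).mean(0),rect(f,c,16))
go(614,-193,36,53)
E
```

```text
time_s: 25.68
ee_pos: [625.1, -0.4, 237.2]
ee_rot: [179.5, 0.1, 105.0]
force: [1.0, 0.4, -0.1]
gripper_width: 91.1
time_s: 26.68
ee_pos: [565.3, -256.0, 230.2]
ee_rot: [-179.8, -0.1, 79.7]
force: [-0.1, -0.3, 0.0]
gripper_width: 91.1
time_s: 27.35
ee_pos: [565.6, -255.9, 231.0]
ee_rot: [-179.8, 0.0, 53.1]
force: [0.2, -0.4, -0.3]
gripper_width: 91.1
lid [430.25875486 329.46498054] [ 558.1 -557.7  390.    38.8  -36.7]
lid [322.42857143 114.63809524] [ 614.6 -196.3  103.7   60.3   51.8]
lid [474.27941176 283.52205882] [ 650.5 -525.7   88.    34.8   68. ]
t 27.45 pose [ 565.9 -256.   231.8] [-179.9    0.    53.1] w 91.3 q6 12.0 F [ 0.1  0.9 -0.9]
shift cm [ 7.94  0.1  19.58] turn 0.02 rows 5.2
```

View pics/wr8.png

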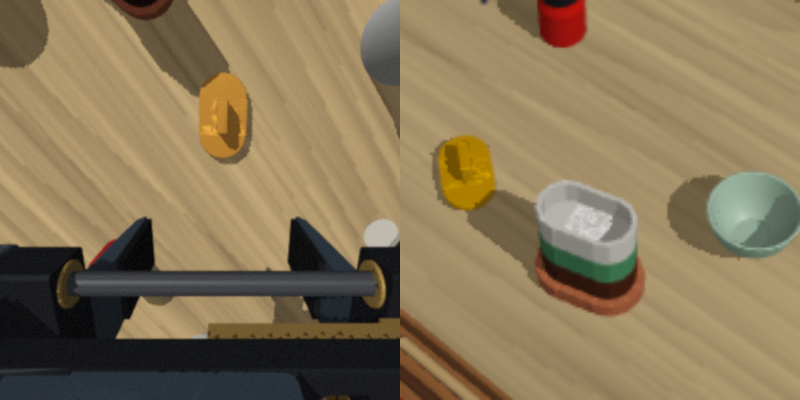

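Left: the lid at wrist pixel (324,115), cast as 103.7 x 60.3 mm at (614.6,-196.3) with axis 51.8°. Right: white, green and brown sit level on the stand. I'll grip the bar with the fingertips at about z 20, above the plate.

```bash
python3 -m inch '[{"x":2.57,"y":0.1,"z":0,"yaw":0,"gripper":1},{"x":2.57,"y":0.1,"z":0,"yaw":0,"gripper":1},{"x":2.57,"y":0.12,"z":0,"yaw":0.26,"gripper":1},{"x":0,"y":0,"z":3.9,"yaw":0,"gripper":1},{"x":0,"y":0,"z":3.9,"yaw":0,"gripper":1},{"x":0,"y":0,"z":3.9,"yaw":0,"gripper":1},{"x":0,"y":0,"z":3.3,"yaw":0,"gripper":1},{"x":0,"y":0,"z":2.3,"yaw":0,"gripper":1},{"x":0,"y":0,"z":1.3,"yaw":0,"gripper":1},{"x":0,"y":0,"z":0,"yaw":0,"gripper":1},{"x":0,"y":0,"z":0,"yaw":0,"gripper":1},{"x":0,"y":0,"z":0,"yaw":0,"gripper":1}]'
python3 - <<'E'
from h import *
go(614.6,-196.3,42,51.8)
E
```

```text
time_s: 28.45
ee_pos: [616.1, -196.9, 48.1]
ee_rot: [179.9, -0.0, 51.7]
force: [0.7, -0.6, 0.5]
gripper_width: 90.8
t 28.45 pose [ 616.1 -196.9   48.1] [179.9  -0.   51.7] w 90.8 q6 20.0 F [ 0.7 -0.6  0.5]
shift cm [-0.05 -0.15  0.61] turn -0.01 rows 0.2
```

Next: lower, close on the bar (a longer stroke), then lift and turn to 105° (-10.66 units).

```bash
python3 -m inch '[{"x":0,"y":-0.1,"z":0.5,"yaw":0,"gripper":0.3},{"x":0,"y":0,"z":0,"yaw":0,"gripper":-1},{"x":0,"y":0,"z":0,"yaw":0,"gripper":-1},{"x":0,"y":0,"z":0,"yaw":0,"gripper":-1},{"x":0,"y":0,"z":0,"yaw":0,"gripper":-1},{"x":0,"y":0,"z":0,"yaw":0,"gripper":-1},{"x":0,"y":0,"z":0,"yaw":0,"gripper":-1},{"x":0,"y":0,"z":0,"yaw":0,"gripper":-1},{"x":0,"y":0,"z":0,"yaw":0,"gripper":-1},{"x":0,"y":0,"z":0,"yaw":0,"gripper":-1},{"x":0,"y":0,"z":0,"yaw":0,"gripper":-1},{"x":0,"y":0,"z":0,"yaw":0,"gripper":-1}]' 25
```

```text
time_s: 29.45
ee_pos: [614.2, -195.8, 41.9]
ee_rot: [-180.0, 0.0, 51.7]
force: [-1.7, 1.3, 0.7]
gripper_width: 14.3
```

```bash
python3 -m inch '[{"x":0,"y":0,"z":-1,"yaw":0,"gripper":-1},{"x":0,"y":0,"z":-3,"yaw":0,"gripper":-1},{"x":0,"y":0,"z":-4,"yaw":0,"gripper":-1},{"x":0,"y":0,"z":-4,"yaw":-0.9,"gripper":-1},{"x":0,"y":0,"z":-4,"yaw":-0.9,"gripper":-1},{"x":0,"y":0,"z":-3,"yaw":-0.9,"gripper":-1},{"x":0,"y":0,"z":0,"yaw":-0.9,"gripper":-1},{"x":0,"y":0,"z":0,"yaw":-0.9,"gripper":-1},{"x":0,"y":0,"z":0,"yaw":-0.9,"gripper":-1},{"x":0,"y":0,"z":0,"yaw":-0.9,"gripper":-1},{"x":0,"y":0,"z":0,"yaw":-0.9,"gripper":-1},{"x":0,"y":0,"z":0,"yaw":-0.9,"gripper":-1}]'
python3 -m inch '[{"x":0,"y":0,"z":0,"yaw":-0.9,"gripper":-1},{"x":0,"y":0,"z":0,"yaw":-0.8,"gripper":-1},{"x":0,"y":0,"z":0,"yaw":-0.8,"gripper":-1},{"x":0,"y":0,"z":0,"yaw":0,"gripper":-1},{"x":0,"y":0,"z":0,"yaw":0,"gripper":-1}]'
python3 - <<'E'
from h import *
go(649,-93,233,105)
E
```

```text
time_s: 30.45
ee_pos: [614.2, -195.9, 232.5]
ee_rot: [180.0, 0.0, 92.4]
force: [0.2, 0.4, -1.5]
gripper_width: 14.0
time_s: 30.87
ee_pos: [614.3, -195.9, 232.3]
ee_rot: [180.0, 0.0, 104.6]
force: [-0.2, -0.2, -1.3]
gripper_width: 13.8
t 30.87 pose [ 614.3 -195.9  232.3] [180.    0.  104.6] w 13.8 q6 -33.0 F [-0.2 -0.2 -1.3]
shift cm [ 9.08  5.95 -0.07] turn -0.08 rows 2.6
```

```bash
python3 -m inch '[{"x":3.03,"y":1.98,"z":0,"yaw":0,"gripper":-1},{"x":3.03,"y":1.98,"z":0,"yaw":0,"gripper":-1},{"x":3.03,"y":1.98,"z":0,"yaw":0,"gripper":-1},{"x":0,"y":0,"z":0,"yaw":0,"gripper":-1},{"x":0,"y":0,"z":0,"yaw":0,"gripper":-1},{"x":0,"y":0,"z":0,"yaw":0,"gripper":-1},{"x":0,"y":0,"z":0,"yaw":0,"gripper":-1}]'
python3 - <<'E'
from h import *
f=cams.grab_frame("wrist"); np.savez("pics/wr9.npz",**f); cv2.imwrite("pics/wr9.png",f["pixels"][...,::-1])
HSV['white']=((0,0,90),(179,45,255))
for c in blobs(f,'white',1500): print('w',c.reshape(-1,2).mean(0),rect(f,c,122))
go(623.2,-1,156,105)
E
```

```text
time_s: 31.45
ee_pos: [648.5, -93.9, 232.0]
ee_rot: [-180.0, 0.0, 104.6]
force: [-0.2, -0.1, -1.8]
gripper_width: 13.9
w [588.49931034 142.50068966] [881.8   5.  254.4  72.4  89.9]
w [319.20322581  91.89354839] [623.5  -1.6 105.5  60.3 -74.4]
w [625.24528302 244.80660377] [953.7 -66.8 104.5  46.9 -57. ]
t 31.5 pose [648.5 -94.  232.1] [-180.     0.   104.6] w 14.1 q6 -24.0 F [-0.1  0.3 -0.8]
shift cm [ 9.64 -0.1   7.6 ] turn -0.08 rows 3.0
```

View pics/wr9.png

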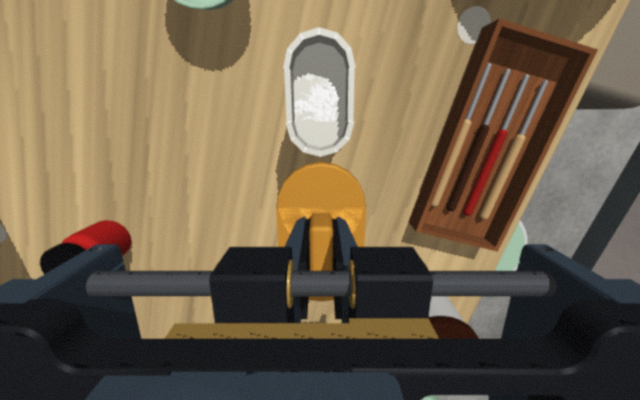

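The view shows the white rim at (320,92), cast as 105.5 x 60.3 mm at (623.5,-1.6) with axis 105.6°. The lid is held straight. I'm placing it.

```bash
python3 -m inch '[{"x":3.2,"y":-0.02,"z":0,"yaw":-0.1,"gripper":-1},{"x":3.2,"y":-0.02,"z":0,"yaw":0,"gripper":-1},{"x":3.2,"y":-0.02,"z":0,"yaw":0,"gripper":-1},{"x":0,"y":0,"z":2,"yaw":0,"gripper":-1},{"x":0,"y":0,"z":2,"yaw":0,"gripper":-1},{"x":0,"y":0,"z":1,"yaw":0,"gripper":-1},{"x":0,"y":0,"z":0,"yaw":0,"gripper":-1},{"x":0,"y":0,"z":0,"yaw":0,"gripper":-1},{"x":0,"y":0,"z":0,"yaw":0,"gripper":-1},{"x":0,"y":0,"z":0,"yaw":0,"gripper":-1}]'
python3 - <<'E'
from h import *
go(623.2,-1.2,156,105)
E
```

```text
time_s: 32.33
ee_pos: [624.2, -0.9, 183.2]
ee_rot: [179.9, 0.0, 105.2]
force: [0.5, 0.1, -1.3]
gripper_width: 13.7
t 32.33 pose [624.2  -0.9 183.2] [179.9   0.  105.2] w 13.7 q6 -16.0 F [ 0.5  0.1 -1.3]
shift cm [ 0.   -0.11  2.72] turn 0.03 rows 0.7
```

```bash
python3 -m inch '[{"x":0,"y":0,"z":0.8,"yaw":0,"gripper":-1},{"x":0,"y":0,"z":0.8,"yaw":0,"gripper":-1},{"x":0,"y":0,"z":0.6,"yaw":0,"gripper":-1},{"x":0,"y":0,"z":0.45,"yaw":0,"gripper":-1},{"x":0,"y":0,"z":0,"yaw":0,"gripper":-1},{"x":0,"y":0,"z":0,"yaw":0,"gripper":-1},{"x":0,"y":0,"z":0,"yaw":0,"gripper":-1}]'
python3 - <<'E'
from h import *
go(623.2,-1.2,156,105)
E
```

```text
time_s: 32.92
ee_pos: [623.0, -0.4, 155.7]
ee_rot: [-180.0, -0.0, 105.2]
force: [-3.2, -0.2, 3.5]
gripper_width: 13.8
t 32.92 pose [ 6.230e+02 -4.000e-01  1.557e+02] [-180.    -0.   105.2] w 13.8 q6 -16.0 F [-3.2 -0.2  3.5]
shift cm [-0.08 -0.   -0.03] turn 0.04 rows 0.0
```

```bash
python3 -m inch '[{"x":0,"y":0,"z":0,"yaw":0,"gripper":1},{"x":0,"y":0,"z":0,"yaw":0,"gripper":1},{"x":0,"y":0,"z":0,"yaw":0,"gripper":1},{"x":0,"y":0,"z":0,"yaw":0,"gripper":1},{"x":0,"y":0,"z":0,"yaw":0,"gripper":1},{"x":0,"y":0,"z":0,"yaw":0,"gripper":1},{"x":0,"y":0,"z":0,"yaw":0,"gripper":1},{"x":0,"y":0,"z":-3,"yaw":0,"gripper":1},{"x":0,"y":0,"z":-4,"yaw":0,"gripper":1},{"x":0,"y":0,"z":-3,"yaw":0,"gripper":1}]'
python3 -m inch '[{"x":-3.5,"y":0,"z":0,"yaw":0,"gripper":1},{"x":-3.5,"y":0,"z":0,"yaw":0,"gripper":1},{"x":-3.5,"y":0,"z":0,"yaw":0,"gripper":1},{"x":0,"y":0,"z":0,"yaw":0,"gripper":1},{"x":0,"y":0,"z":0,"yaw":0,"gripper":1},{"x":0,"y":0,"z":0,"yaw":0,"gripper":1},{"x":0,"y":0,"z":0,"yaw":0,"gripper":1}]'
python3 - <<'E'
from h import *
f=cams.grab_frame("wrist"); g=cams.grab_frame("scene"); s=cams.grab_frame("side")
HSV['lid']=((14,130,60),(30,255,255))
for c in blobs(f,'lid',700): print('lid',c.reshape(-1,2).mean(0),rect(f,c,130))
cv2.imwrite("pics/e.png",np.hstack([cv2.resize(g["pixels"][170:290,250:370,::-1],(400,400)),cv2.resize(s["pixels"][150:270,210:330,::-1],(400,400))]))
for n,im in (('scene',g),('side',s)):
    o=dict(np.load(f"pics/{n}0.npz"))
    for k in ('blue','mint','red','grey'):
        for a in blobs(o,k,100):
            r=rect(o,a,20)
            if 300<r[0]<520 and -300<r[1]<450 and r[2]<150:
                b=min((rect(im,c,20) for c in blobs(im,k,100)),key=lambda q:np.hypot(*(q-r)[:2])); print(n,k,(b-r)[:2])
go(623,-1,250,105)
E
```

```text
time_s: 33.75
ee_pos: [623.5, -0.4, 257.5]
ee_rot: [179.9, 0.0, 105.2]
force: [0.8, -0.3, -0.1]
gripper_width: 77.9
time_s: 34.33
ee_pos: [650.6, -100.7, 255.4]
ee_rot: [-180.0, -0.0, 105.3]
force: [0.3, 0.5, -0.0]
gripper_width: 91.2
lid [320.49140893  84.85910653] [623.8  -1.5 102.7  60.2 -74.8]
lid [430.25096525 329.47490347] [ 821.6 -225.7  296.5   29.2   15.3]
scene blue [0. 0.]
scene mint [ 1.8 -0.7]
scene red [-0.6 -0.5]
scene grey [0.8 0.6]
side blue [ 0.  -0.1]
side mint [ 4.2 -4.9]
side red [-0.1 -0.1]
side grey [ 3.  -0.7]
t 34.48 pose [ 650.7 -100.5  255.6] [180.   -0.  105.3] w 91.4 q6 -25.0 F [-0.6 -0.4  0.1]
shift cm [10.33 -0.05  0.56] turn 0.06 rows 2.5
```

View pics/e.png

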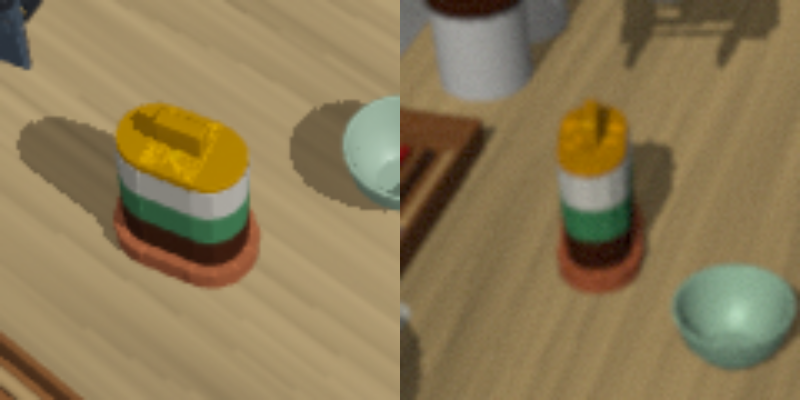

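Both views show the full stack, level and tight. The lid measures (623.8,-1.5), axis 105.2°, and the arm is clear. Handing in.

```bash
python3 -c "
from workcell import env; print(env.job_done())"
```

```text
the job is handed in; nothing more can be done
None
```

I stacked the brown, green and middle-sized white dishes and then the ochre lid on the terracotta stand. I handed the job in at about 34.5 s of the 112 s allowed; no verdict is reported.

**Seating:** each piece came to rest at the expected height: TCP z 45.7, 79.8, 113.6 and 155.7 mm, against about 46, 80, 114 and 156. There was a light contact force each time.

**Alignment:** green, white and the lid measured within about 1 mm of each other in the wrist view, with axes within about 1° at 105°. The brown rim read a little off, at (623,-2) and 103°, because its mask caught some of the terracotta. Scene and side views show the stack level and without gaps.

**Other pieces:** the blue dish and jar show no shift beyond 1 mm in either view. The bowl and vase show under 2 mm in the scene view. In the side view they read about 6 mm and 3 mm off. I put that down to changed shadows or masks, since the arm never went near them, but I did not check it further.

**Arm:** the gripper is open and clear of the stack, touching nothing. My first move call was refused for missing row keys, and nothing moved.

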